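# File the sawn edge of a bar on the bench hook

## Task

Slide the aluminium bar back until it lies flush against the fence of the bench hook, then take the file by its wooden grip and dress the bar's sawn top edge with three full strokes, toe foremost, straight across the edge towards the fence, using the file from its front third to its rear third. The teeth cut on the push only and the fence holds the bar on the push only: lift the file clear at the end of each stroke and carry it back through the air, never dragging it back over the bar. Finish with the bar still flush against the fence and the file lying lengthwise on its pine offcut again, and leave the tray, the brush and the square where they are.

Things in the scene. Friction and masses are not known exactly. Their poses are not given: they have to be found in the camera images.
- bench_hook: wooden bench hook, fixed: level base board 284 mm long (x), 150 mm wide (y), 15 mm thick, its cleat hooked over the worktop's front edge, a fence across it near the far end. Origin at worktop level, 22 mm towards the fence from the board's centre; x points away from the robot to the fence (the stroke's direction), z up
- fence_face (a point): middle of the fence's near face, at the top of the base board (15 mm above the worktop); axes as the bench hook's. The fence rises 24 mm above the board, is 130 mm wide (y) and 35 mm thick, and lies on the +x side of this point
- bar: loose aluminium bar standing on the hook's board, 30 mm thick (x), 110 mm long (y), 40 mm high, 0.25 to 0.5 kg, two drilled holes through its faces. Slides easily (friction about 0.25). Starts off the fence and askew. Origin: centre of its underside; when flush, 15 mm in front of fence_face. Its top is the sawn edge to file, 16 mm above the fence
- file: flat file on a hand block, starting teeth down on the pine offcut, toe away from the robot within 30 degrees. Blade 190 x 36 x 4 mm; on it a wooden block 156 x 33 mm up to 10 mm above the teeth, then the grip; thin tang 26 mm long at the heel. 0.25 to 0.5 kg. Origin: centre of the toothed underside; x to the toe, z up. Teeth grip aluminium (friction about 0.85): dragged back, it takes the bar along
- file_toe (a point): middle of the front end of the file's toothed underside, 95 mm ahead of the file's origin
- rest_board: loose pine offcut on the worktop, 68 mm wide (x), 200 mm long (y), 19 mm thick, where the file lies; left or right of the bench hook. Origin: centre of its underside; the file starts near its middle with the file's x along the board's y
- parts_tray: olive tray with odd bits, 165 x 125 x 29 mm, bystander on the other side of the bench hook; origin at the centre of its underside
- bench_brush: dust brush 184 mm long, 16 mm high, bystander beyond the bench hook; origin at the centre of its underside
- square: combination square 200 mm long, 24 mm high, bystander beyond the bench hook; origin at the centre of its underside
- file_grip (a point): on the file's wooden grip, 4 mm behind the file's origin and 32 mm above the teeth: a good place to pinch it from above. The grip has flat sides, is 26 mm thick (file's y), 110 mm long (x) and spans 10 to 42 mm above the teeth. Pressed near its toe or heel, the file may pitch a little in the jaws: hold it firmly, press lightly (3 to 9 N is plenty)

How it is judged (in metres and radians):
On the way, in this order (a step that is already met when the one before it is completed fails the run):
1. the bar is flush against the fence and let go (x of bar in the frame of fence_face between -0.0185 and -0.012 m and y of bar in the frame of fence_face between -0.03 and 0.03 m and angle between the x axis of bar and the x axis of bench_hook, either way round below 0.06 rad and angle between bar's own z axis and vertical below 0.06 rad and linear speed of bar below 0.02 m/s and contact force between the fingers and bar below 0.1 N), for 0.1 s.
2. first stroke begins: the file lies level and straight across the bar's top, pressed on it with its front third (x of bar in the frame of fence_face between -0.0195 and -0.012 m and y of bar in the frame of fence_face between -0.03 and 0.03 m and angle between the x axis of bar and the x axis of bench_hook, either way round below 0.06 rad and angle between bar's own z axis and vertical below 0.06 rad and contact force between file and bar above 1.5 N and angle between file's own z axis and vertical below 0.15 rad and angle between the x axis of file and the x axis of bench_hook, either way round below 0.2 rad and y of file in the frame of bar between -0.045 and 0.045 m and x of file_toe in the frame of fence_face below 0.055 m), for 0.05 s.
3. first stroke ends: the file, still pressed on the bar, has gone forward until its rear third is on it (x of bar in the frame of fence_face between -0.0195 and -0.012 m and y of bar in the frame of fence_face between -0.03 and 0.03 m and angle between the x axis of bar and the x axis of bench_hook, either way round below 0.06 rad and angle between bar's own z axis and vertical below 0.06 rad and contact force between file and bar above 1.5 N and angle between file's own z axis and vertical below 0.15 rad and angle between the x axis of file and the x axis of bench_hook, either way round below 0.2 rad and y of file in the frame of bar between -0.045 and 0.045 m and x of file_toe in the frame of fence_face above 0.105 m), for 0.05 s.
4. the file is lifted clear of the bar before it goes back (contact force between file and bar below 0.05 N and z of file in the frame of bar above 0.045 m and x of file_toe in the frame of fence_face above 0.08 m), for 0.05 s.
5. second stroke begins: the file lies level and straight across the bar's top, pressed on it with its front third (all of step 2), for 0.05 s.
6. second stroke ends: the file, still pressed on the bar, has gone forward until its rear third is on it (all of step 3), for 0.05 s.
7. the file is lifted clear of the bar before it goes back (all of step 4), for 0.05 s.
8. third stroke begins: the file lies level and straight across the bar's top, pressed on it with its front third (all of step 5), for 0.05 s.
9. third stroke ends: the file, still pressed on the bar, has gone forward until its rear third is on it (all of step 6), for 0.05 s.
10. the file is lifted clear of the bar before it goes back (all of step 7), for 0.05 s.
At the end, for the whole second after the job is handed in: Bar flush against the fence (gap under 3.5 mm, within 0.06 rad, middle within 30 mm of the fence's middle). File at rest, teeth down on the offcut, within 22 mm across, 35 mm along and 0.2 rad of the offcut's middle line; offcut flat on the worktop (x of bar in the frame of fence_face between -0.0185 and -0.012 m and y of bar in the frame of fence_face between -0.03 and 0.03 m and angle between the x axis of bar and the x axis of bench_hook, either way round below 0.06 rad and angle between bar's own z axis and vertical below 0.06 rad and linear speed of each of bar, file below 0.01 m/s and x of file in the frame of rest_board between -0.022 and 0.022 m and y of file in the frame of rest_board between -0.035 and 0.035 m and z of file in the frame of rest_board between 0.016 and 0.023 m and angle between the x axis of file and the y axis of rest_board, either way round below 0.2 rad and angle between file's own z axis and vertical below 0.1 rad and height (world z) of rest_board below 0.003 m); the robot touches nothing.
It fails at once if the file bears on the bar while the bar is off the fence (the bar dragged back by the file, or filed before it is home) (contact force between file and bar above 0.5 N and x of bar in the frame of fence_face below -0.021 m).
It fails at once if the tray, the brush or the square is moved by more than 20 mm (distance of any of parts_tray, bench_brush, square from where it was at the start of the episode above 0.02 m).
It also fails if it takes over 66 s, if anything falls off the work surface, if the arm or the gripper's body presses on something with over 40 N, if the wrist force passes 120 N, or if a joint passes its speed limit or range.

## Robot

A 6-joint arm with a two-finger parallel gripper is mounted at the origin on a cart in front of the work surface, level with it; the furniture and walls round the work are solid. World frame = base frame: x ahead of the robot, y to its left, z up, the work surface at z = 0. Lengths are in mm, angles in rad, forces in N, time in s.
With the tool pointing down it reaches from about 350 to 975 mm from the base axis. Payload 7.1 kg.
Tool frame: the origin (TCP) lies at the very end of the fingers, on their centre line; the grasp point (between the pads) lies ctrl.hold_point_z behind it (ctrl.hold_point_z is the distance from the TCP to the grasp point, in mm); z points along the fingers, y is the line along which they close (so a half turn about z gives the same grasp; the last joint's range is limited). The gripper opens to 88 mm and grips with 3 to 60 N. Pads are 20 mm wide; open, the fingers measure 115 mm over their backs; the gripper's body (75 mm by 178 mm) begins 61 mm behind the grasp point.
Start: joints at [-1.185, 0.423, 1.63, -0, 1.089, -0.019], TCP at [246.162, -574.464, 222.675] pointing down, gripper open.
Joint ranges: [-3, 3], [-0.9, 2.11], [0.09, 2.58], [-1.31, 4.45], [0.11, 2.69], [-2.54, 2.54]. Speed limits (rad/s): [2.39, 2.39, 3.01, 3.14, 3.14, 3.14].

## Interface

Orientations are given as a rotation vector (axis times angle).
In Python, from workcell import ctrl gives the robot as it stands. The module is installed in compiled form; this text tells all that it offers.
- The arm moves only by the shell command python3 -m creep 'ROWS'. ROWS is JSON, a list of rows, each an object with "translation": the shift along the tool's x, y, z in mm, a list of three; "angular": the turn, a rotation vector about the tool's x, y, z in rad, a list of three; "jaw": the opening, from 0 (shut) to 1 (fully open). A call has exactly 8 rows; each row is the pose to reach, as a shift and turn from the pose commanded when the call began, along the tool's axes at that moment; what a row does not reach only later rows make up. A row lasts 1/8 s, in which the tool goes at most 62.5 mm and 10.7 degrees, less where a joint would pass 70% of its speed; a pose out of reach is approached as far as the arm can. A call with a gripper value outside its range is refused whole. The fingers move at their own pace and stop on an object; the grip force is fixed at half the most. Time passes only in rows, so rows that repeat a pose let the fingers close, or fill a call up. It gives the time, the measured TCP pose, the force, the opening and the grip force at its end, in the units of the state.
- ctrl.get_obs(): the state, without advancing time (a new reading comes with each control period).
- ctrl.get_image(name): name is "scene" or "top" or "wrist"; returns the picture (480x640x3 uint8, red, green, blue); there is no depth.
- ctrl.camera_info(name): a dict with "camera_matrix" (3x3 intrinsics, pixels), "world_from_camera" (4x4, takes a point from camera to world coordinates). Camera axes: x right, y up, looking along -z (the intrinsics and any distortion apply to the point x, -y, -z); pixel columns grow to the right and rows downward; lengths in mm; the calibration is good to about 2 mm. The wrist camera is an equidistant fisheye: a pixel r from the principal point sees the ray r / f radians off the axis. A picture is of the moment at which its call begins: read the wrist's pose just before it. camera_info takes no time and is no camera call; for the wrist camera it gives the pose at the moment of the call.
- ctrl.close_job(): hands the job in; it is judged then, once.
Trained networks look in the newest picture that a camera, given by its name, has taken for a name from the list of things; names that differ only in an ending like _2 or _b are one class to them, and where a whole thing is asked for, a point or a joint stands for the part that bears it (a point fixed in the world has none). Each returns a list of dicts, best first, with "score" (0 to 1); they miss things now and then, are a little off and sometimes report something else, mostly with a low value. They report only what shows in the picture. A call takes as long as a camera call.
- ctrl.look_for(camera, label): "rect" ([left, top, right, bottom] in pixels, round what is visible of it).
The state is a dict: "t": time; "qpos": joint angles; "qvel": joint speeds; "joint_torque": joint torques, N m; "ee_pos": TCP position; "orientation": TCP orientation; "ft_force": force on the tool from outside, world axes, zero at the start; "moment": the same for the moment, N m; "width": finger opening in mm; "grasp_force": force on a finger pad.
Only numpy, scipy, OpenCV 4.12 (cv2) and the standard library are available. Lean on these libraries where they do the work, as an engineer would, in place of code of your own. Each camera call takes 0.05 s, during which the arm holds its last target. There are 200 camera calls.

## Working session

There is one attempt and no reset: what is moved stays moved. The work goes in short steps, Python scripts to look and compute and a shell command to move; the robot and the scene stay as the last step left them, time stands still between calls to the robot, and variables do not carry over. Pictures are saved under pics/ and viewed, at most 10 in all, crops included, and the job is handed in when it is done.

```bash
mkdir -p pics
cat > h.py <<'E'
from workcell import ctrl
import numpy as np, cv2
from scipy.spatial.transform import Rotation as R
def ray(name,px):
    c=ctrl.camera_info(name);K=np.array(c["camera_matrix"]);T=np.array(c["world_from_camera"])
    a=(px[0]-K[0,2])/K[0,0];b=(px[1]-K[1,2])/K[1,1]
    if name=="wrist":
        r=np.hypot(a,b)+1e-12;d=np.array([np.sin(r)*a/r,-np.sin(r)*b/r,-np.cos(r)])
    else: d=np.array([a,-b,-1])
    return T[:3,3],T[:3,:3]@d
def at(name,px,z):
    o,d=ray(name,px);return (o+d*(z-o[2])/d[2]).round(1)
def proj(name,P):
    c=ctrl.camera_info(name);K=np.array(c["camera_matrix"]);T=np.array(c["world_from_camera"])
    p=T[:3,:3].T@(np.array(P)-T[:3,3]);return (K[0,2]-K[0,0]*p[0]/p[2],K[1,2]+K[1,1]*p[1]/p[2])
def save(name,f):
    im=ctrl.get_image(name);cv2.imwrite(f,im[:,:,::-1]);return im
E
python3 - <<'E'
from h import *
o=ctrl.get_obs();print({k:np.round(v,3) for k,v in o.items()},ctrl.hold_point_z)
print(R.from_rotvec(o["orientation"]).as_matrix().round(3))
print(ctrl.camera_info("top"))
save("top","pics/top.png");
for l in ["bar","file","rest_board","bench_hook","parts_tray","fence_face","file_grip","file_toe","bench_brush","square"]:
    print(l,[(np.round(x["rect"]),round(x["score"],2)) for x in ctrl.look_for("top",l)[:2]])
save("scene","pics/scene.png")
E
```

```text
{'t': np.float64(0.0), 'qpos': array([-1.185,  0.424,  1.631, -0.   ,  1.089, -0.019]), 'qvel': array([ 0.001, -0.   ,  0.002, -0.002,  0.   , -0.002]), 'joint_torque': array([ 3.0000e-03, -5.4462e+01, -2.7367e+01,  6.4000e-02,  2.3000e-02,
       -0.0000e+00]), 'ee_pos': array([ 245.947, -573.967,  221.899]), 'orientation': array([-3.076, -0.631,  0.   ]), 'ft_force': array([ 0.275, -1.106,  0.96 ]), 'moment': array([-0.044, -0.027,  0.02 ]), 'grasp_force': np.float64(0.0), 'width': np.float64(87.829)} 18.700000000000003
[[ 0.919  0.394 -0.001]
 [ 0.394 -0.919  0.001]
 [ 0.    -0.002 -1.   ]]
{'camera_matrix': array([[564.87423334,   0.        , 312.81633907],
       [  0.        , 564.87423334, 251.62309392],
       [  0.        ,   0.        ,   1.        ]]), 'world_from_camera': array([[-5.05175350e-03,  9.94482403e-01, -1.04781822e-01,
         4.62455983e+02],
       [-9.99396389e-01, -8.62248189e-03, -3.36528059e-02,
        -1.40293295e+01],
       [-3.43706026e-02,  1.04548568e-01,  9.93925681e-01,
         1.07884820e+03],
       [ 0.00000000e+00,  0.00000000e+00,  0.00000000e+00,
         1.00000000e+00]])}
bar [(array([295., 300., 354., 328.]), 0.85), (array([158., 249., 198., 359.]), 0.65)]
file [(array([159., 250., 196., 360.]), 0.78)]
rest_board [(array([148., 242., 209., 351.]), 0.55), (array([281., 191., 381., 233.]), 0.5)]
bench_hook [(array([283., 254., 363., 408.]), 0.93)]
parts_tray [(array([432., 240., 511., 331.]), 0.84)]
fence_face [(array([286., 255., 367., 407.]), 0.84)]
file_grip [(array([159., 248., 197., 359.]), 0.64), (array([189., 164., 282., 192.]), 0.15)]
file_toe [(array([160., 244., 197., 362.]), 0.87)]
bench_brush [(array([191., 166., 282., 190.]), 0.64)]
square [(array([282., 188., 381., 232.]), 0.97)]
```

View pics/top.png

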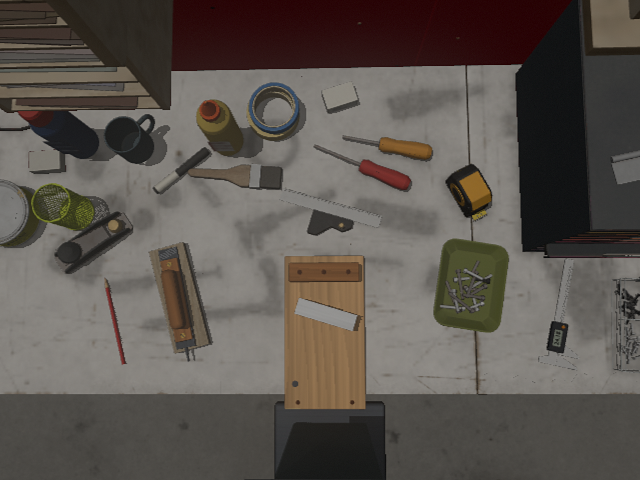

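View pics/scene.png

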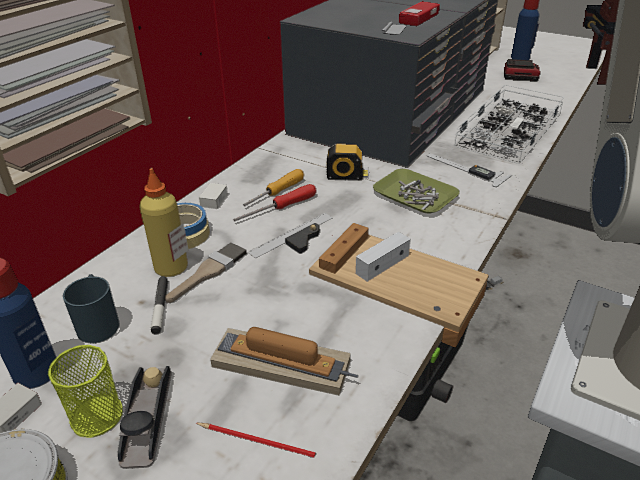

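The top view shows the hook at about (285–365, 255–408), the bar askew at (297–361, 298–330), and the file on its offcut at (150–212, 243–360) with its toe up (+x). I'll zoom in for the corners.

Run:
```python
import cv2,numpy as np
i=cv2.imread("pics/top.png")
a=cv2.resize(i[235:365,140:220],None,fx=4.6,fy=4.6,interpolation=2)
b=cv2.resize(i[245:345,278:370],None,fx=4.6,fy=4.6,interpolation=2)
o=np.zeros((598,800,3),np.uint8);o[:a.shape[0],:a.shape[1]]=a;o[:b.shape[0],370:370+b.shape[1]]=b
cv2.imwrite("pics/z.png",o)
```

```text
(no output)
```

View pics/z.png

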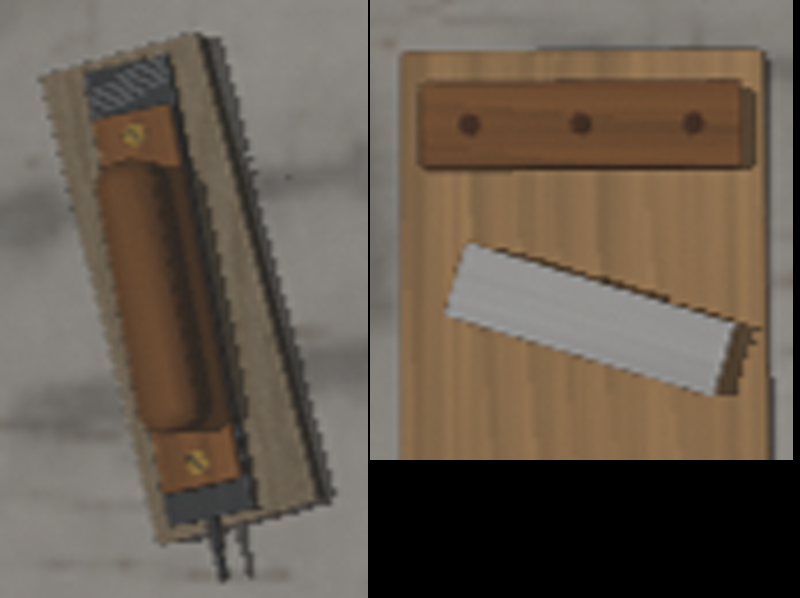

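Run:
```python
from h import *
B=lambda p:(278+(p[0]-370)/4.6,245+p[1]/4.6); A=lambda p:(140+p[0]/4.6,235+p[1]/4.6)
def show(n,pts,f,z):
    q=np.array([at("top",f(p),z) for p in pts]);print(n,q[:,:2].tolist(),"mean",q.mean(0)[:2]);return q
b=show("bar LF LN RN RF",[(470,243),(445,315),(716,395),(736,322)],B,55)
d=b[0]-b[3]+b[1]-b[2];print("bar yaw",np.arctan2(-d[0],d[1]))
f=show("fence LF RF RN LN",[(420,85),(740,80),(740,167),(420,168)],B,39)
h=show("hook far L R",[(402,52),(765,50)],B,15)
h2=np.array([at("top",p,15) for p in [(286,408),(365.5,408)]]);print("hook near",h2)
for q in(h2[0]-h[0],h2[1]-h[1]):print("yaw",np.arctan2(-q[1],-q[0]))
d=f[0]-f[1]+f[3]-f[2];print("fence yaw",np.arctan2(-d[0],d[1]))
f=show("file tl tr hl hr",[(85,72),(170,55),(168,525),(253,508)],A,23)
d=f[0]-f[2]+f[1]-f[3];print("yaw",np.arctan2(d[1],d[0]))
f=show("off",[(40,78),(200,35),(160,543),(330,500)],A,19)
d=f[0]-f[2]+f[1]-f[3];print("yaw",np.arctan2(d[1],d[0]))
f=show("tray",[(432,240),(511,331)],lambda p:p,29)
```

```text
bar LF LN RN RF [[486.5, 44.7], [458.4, 54.6], [426.9, -51.1], [455.1, -59.3]] mean [456.725  -2.775]
bar yaw -0.2914130442044557
fence LF RF RN LN [[550.4, 65.6], [551.4, -62.9], [516.5, -62.4], [517.0, 65.7]] mean [533.825   1.5  ]
hook far L R [[566.1, 74.9], [565.7, -74.4]] mean [5.659e+02 2.500e-01]
hook near [[285.1  72.9  15. ]
 [285.2 -73.3  15. ]]
yaw 0.007117317541209838
yaw -0.003921548524760031
fence yaw 0.0019485556008899127
file tl tr hl hr [[578.2, 314.9], [584.9, 279.7], [393.4, 276.6], [400.1, 242.0]] mean [489.15 278.3 ]
yaw 0.20280091261042946
off [[576.3, 335.0], [593.6, 268.4], [385.9, 280.8], [403.0, 211.6]] mean [489.7  273.95]
yaw 0.283491720345455
tray [[593.0, -200.4], [424.7, -338.8]] mean [ 508.85 -269.6 ]
```

```bash
cat >> h.py <<'E'
def to(x,y,z,yaw=0):
    "rows' shift and turn from the present pose to TCP x,y,z, tool x at yaw, tool down"
    o=ctrl.get_obs();A=R.from_rotvec(o["orientation"]);c,s=np.cos(yaw),np.sin(yaw)
    B=R.from_matrix([[c,s,0],[s,-c,0],[0,0,-1]])
    print("to",(x,y,z,yaw),A.inv().apply(np.array([x,y,z])-o["ee_pos"]).round(1),(A.inv()*B).as_rotvec().round(3))
def st():
    o=ctrl.get_obs();m=R.from_rotvec(o["orientation"]).as_matrix()
    print(round(o["t"],2),o["ee_pos"].round(1),"yaw",round(np.arctan2(m[1,0],m[0,0]),3),"z",m[:,2].round(3),"F",o["ft_force"].round(1),"w",round(o["width"],1),"g",round(o["grasp_force"],1))
E
python3 -m creep '[{"translation":[372,-465,70],"angular":[0,0,0.4],"jaw":0.7},{"translation":[372,-465,70],"angular":[0,0,0.4],"jaw":0.7},{"translation":[372,-465,70],"angular":[0,0,0.4],"jaw":0.7},{"translation":[372,-465,70],"angular":[0,0,0.4],"jaw":0.7},{"translation":[372,-465,70],"angular":[0,0,0.4],"jaw":0.7},{"translation":[372,-465,70],"angular":[0,0,0.4],"jaw":0.7},{"translation":[372,-465,70],"angular":[0,0,0.4],"jaw":0.7},{"translation":[372,-465,70],"angular":[0,0,0.4],"jaw":0.7}]'
python3 -c "
from h import *
st();to(403,0,120);to(403,0,30)"
```

```text
t: 1.6
ee_pos: [379.2, -94.2, 164.6]
orientation: [3.141, 0.007, 0.002]
ft_force: [1.0, -1.1, -0.1]
width: 61.5
grasp_force: 0.0
1.6 [379.2 -94.2 164.6] yaw 0.004 z [ 0.002 -0.    -1.   ] F [ 1.  -1.1 -0.1] w 61.5 g 0.0
to (403, 0, 120, 0) [ 24.1 -94.1  44.6] [ 0.    -0.002  0.004]
to (403, 0, 30, 0) [ 24.  -94.1 134.6] [ 0.    -0.002  0.004]
```

```bash
python3 -m creep '[{"translation":[12,-48,20],"angular":[0,0,0],"jaw":0.7},{"translation":[22,-94,50],"angular":[0,0,0],"jaw":0.7},{"translation":[22,-94,90],"angular":[0,0,0],"jaw":0.7},{"translation":[22,-94,120],"angular":[0,0,0],"jaw":0.7},{"translation":[22,-94,134],"angular":[0,0,0],"jaw":0.7},{"translation":[22,-94,134],"angular":[0,0,0],"jaw":0.7},{"translation":[22,-94,134],"angular":[0,0,0],"jaw":0.7},{"translation":[22,-94,134],"angular":[0,0,0],"jaw":0.7}]'
python3 -m creep '[{"translation":[10,0,0],"angular":[0,0,0],"jaw":0.7},{"translation":[18,0,0],"angular":[0,0,0],"jaw":0.7},{"translation":[26,0,0],"angular":[0,0,0],"jaw":0.7},{"translation":[34,0,0],"angular":[0,0,0],"jaw":0.7},{"translation":[42,0,0],"angular":[0,0,0],"jaw":0.7},{"translation":[50,0,0],"angular":[0,0,0],"jaw":0.7},{"translation":[56,0,0],"angular":[0,0,0],"jaw":0.7},{"translation":[60,0,0],"angular":[0,0,0],"jaw":0.7}]'
python3 -c "
from h import *
st();save('top','pics/t2.png')
print(ctrl.look_for('top','bar'))
to(477,0,30)"
```

```text
t: 2.6
ee_pos: [401.0, -1.9, 31.2]
orientation: [3.142, 0.007, 0.003]
ft_force: [-0.8, 0.3, -0.5]
width: 61.4
grasp_force: 0.0
t: 3.6
ee_pos: [460.4, -1.4, 30.2]
orientation: [-3.142, -0.008, 0.0]
ft_force: [-1.7, 0.7, 0.6]
width: 61.3
grasp_force: 0.8
3.6 [460.4  -1.4  30.2] yaw 0.005 z [-0.  0. -1.] F [-1.7  0.7  0.6] w 61.3 g 0.8
[]
to (477, 0, 30, 0) [16.2 -1.4  0.4] [ 0.    -0.001  0.005]
```

Continue gently to about the flush position and read the force.

```bash
python3 -m creep '[{"translation":[4,-1,0],"angular":[0,0,0],"jaw":0.7},{"translation":[8,-1,0],"angular":[0,0,0.005],"jaw":0.7},{"translation":[11,-1,0],"angular":[0,0,0.005],"jaw":0.7},{"translation":[13,-1,0],"angular":[0,0,0.005],"jaw":0.7},{"translation":[14.5,-1,0],"angular":[0,0,0.005],"jaw":0.7},{"translation":[15.5,-1,0],"angular":[0,0,0.005],"jaw":0.7},{"translation":[16.5,-1,0],"angular":[0,0,0.005],"jaw":0.7},{"translation":[16.5,-1,0],"angular":[0,0,0.005],"jaw":0.7}]'
```

```text
t: 4.7
ee_pos: [476.8, -0.4, 30.3]
orientation: [3.142, -0.0, 0.0]
ft_force: [-0.9, -0.4, -0.0]
width: 61.3
grasp_force: 0.3
```

```bash
python3 -m creep '[{"translation":[0.5,0,0],"angular":[0,0,0],"jaw":0.7},{"translation":[1,0,0],"angular":[0,0,0],"jaw":0.7},{"translation":[1.5,0,0],"angular":[0,0,0],"jaw":0.7},{"translation":[2,0,0],"angular":[0,0,0],"jaw":0.7},{"translation":[2.5,0,0],"angular":[0,0,0],"jaw":0.7},{"translation":[3,0,0],"angular":[0,0,0],"jaw":0.7},{"translation":[3,0,0],"angular":[0,0,0],"jaw":0.7},{"translation":[3,0,0],"angular":[0,0,0],"jaw":0.7}]'
```

```text
t: 5.7
ee_pos: [478.7, -0.4, 30.2]
orientation: [-3.142, 0.0, 0.003]
ft_force: [-4.6, 0.1, 4.1]
width: 61.4
grasp_force: 2.6
```

```bash
python3 -m creep '[{"translation":[1,0,0],"angular":[0,0,0],"jaw":0.7},{"translation":[2,0,0],"angular":[0,0,0],"jaw":0.7},{"translation":[3,0,0],"angular":[0,0,0],"jaw":0.7},{"translation":[3,0,0],"angular":[0,0,0],"jaw":0.7},{"translation":[3,0,0],"angular":[0,0,0],"jaw":0.7},{"translation":[3,0,0],"angular":[0,0,0],"jaw":0.7},{"translation":[3,0,0],"angular":[0,0,0],"jaw":0.7},{"translation":[3,0,0],"angular":[0,0,0],"jaw":0.7}]'
```

```text
t: 6.7
ee_pos: [478.6, -0.3, 29.9]
orientation: [-3.141, 0.0, 0.012]
ft_force: [-12.3, -0.6, 9.3]
width: 61.8
grasp_force: 6.2
```

```bash
python3 -m creep '[{"translation":[-10,0,0],"angular":[0,0,0],"jaw":0.7},{"translation":[-40,0,0],"angular":[0,0,0],"jaw":0.7},{"translation":[-40,0,-40],"angular":[0,0,0],"jaw":0.7},{"translation":[-40,0,-90],"angular":[0,0,0],"jaw":1},{"translation":[-40,-50,-120],"angular":[0,0,-0.1],"jaw":1},{"translation":[-30,-110,-130],"angular":[0,0,-0.2],"jaw":1},{"translation":[-15,-170,-130],"angular":[0,0,-0.2],"jaw":1},{"translation":[0,-230,-130],"angular":[0,0,-0.2],"jaw":1}]'
python3 - <<'E'
from h import *
st();to(485,277,160,.2)
save('top','pics/t3.png');print(ctrl.look_for('top','bar'))
E
```

```text
t: 7.7
ee_pos: [483.8, 232.1, 161.1]
orientation: [-3.125, -0.313, -0.005]
ft_force: [1.3, -1.6, 0.1]
width: 87.9
grasp_force: 0.0
7.7 [483.8 232.1 161.1] yaw 0.2 z [ 0.003  0.001 -1.   ] F [ 1.3 -1.6  0.1] w 87.9 g 0.0
to (485, 277, 160, 0.2) [ 10.1 -43.8   1.2] [-0.001 -0.003 -0.   ]
[{'rect': [289.3, 280.0, 352.1, 295.8], 'score': 0.82}]
```

```bash
python3 -m creep '[{"translation":[10,-44,0],"angular":[0,0,0],"jaw":1},{"translation":[10,-44,0],"angular":[0,0,0],"jaw":1},{"translation":[10,-44,0],"angular":[0,0,0],"jaw":1},{"translation":[10,-44,0],"angular":[0,0,0],"jaw":1},{"translation":[10,-44,0],"angular":[0,0,0],"jaw":1},{"translation":[10,-44,0],"angular":[0,0,0],"jaw":1},{"translation":[10,-44,0],"angular":[0,0,0],"jaw":1},{"translation":[10,-44,0],"angular":[0,0,0],"jaw":1}]'
python3 - <<'E'
from h import *
print("bar",at("top",(320.7,288),55))
st();c=ctrl.camera_info("wrist");np.savez("w1.npz",K=c["camera_matrix"],T=c["world_from_camera"])
save('wrist','pics/w1.png')
E
```

```text
t: 8.8
ee_pos: [483.8, 274.7, 160.3]
orientation: [-3.126, -0.313, -0.0]
ft_force: [-0.9, -1.0, 0.5]
width: 87.9
grasp_force: 0.0
bar [504.    6.7  55. ]
8.8 [483.8 274.7 160.3] yaw 0.2 z [ 0.  0. -1.] F [-0.9 -1.   0.5] w 87.9 g 0.0
```

View pics/w1.png

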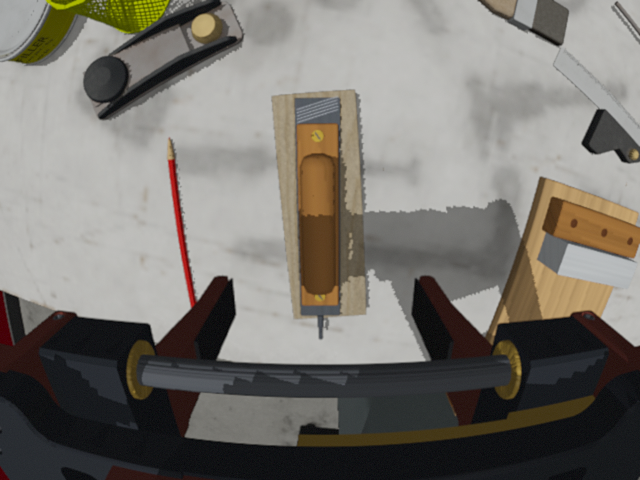

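The wrist view shows the file at columns 296–341, with its toe at row 98 and its grip at rows 153–294. It lies nearly along the tool x axis, and the bar is flush on the fence at the right.

Run:
```python
from h import *
for n,p,z in [("toe",(318.5,98.5),23),("heel",(319.5,315.5),23),("gripF",(318,160),55),("gripR",(318.5,288),55)]: print(n,at("wrist",p,z))
a,b=at("wrist",(318.5,98.5),23),at("wrist",(319.5,315.5),23);d=a-b;y=np.arctan2(d[1],d[0]);print("yaw",y,np.linalg.norm(d),(a+b)/2)
p=a+(-99*np.array([np.cos(y),np.sin(y),0]));print(p);to(p[0],p[1],34,y)
q=[at("wrist",x,19) for x in [(272,95),(356,90),(297,319),(368,314)]];print(q,np.mean(q,0))
d=q[0]-q[2]+q[1]-q[3];print(np.arctan2(d[1],d[0]))
```

```text
toe [583.4 300.   23. ]
heel [397.9 262.2  23. ]
gripF [537.4 290.7  55. ]
gripR [439.5 270.9  55. ]
yaw 0.2010213597695852 189.31214963651965 [490.65 281.1   23.  ]
[486.39354777 280.23264747  23.        ]
to (np.float64(486.39354777144547), np.float64(280.23264747040776), 34, np.float64(0.2010213597695852)) [  3.7  -4.9 126.3] [-0.    -0.    -0.001]
[array([579.8, 337.6,  19. ]), array([596.8, 272.1,  19. ]), array([387.7, 281.6,  19. ]), array([405.9, 217.8,  19. ])] [492.55  277.275  19.   ]
0.2804019443006278
```

```bash
python3 -m creep '[{"translation":[3,-4,40],"angular":[0,0,0],"jaw":1},{"translation":[3,-4,80],"angular":[0,0,0],"jaw":1},{"translation":[3,-4,110],"angular":[0,0,0],"jaw":1},{"translation":[3,-4,126],"angular":[0,0,0],"jaw":1},{"translation":[3,-4,126],"angular":[0,0,0],"jaw":1},{"translation":[3,-4,126],"angular":[0,0,0],"jaw":0},{"translation":[3,-4,126],"angular":[0,0,0],"jaw":0},{"translation":[3,-4,126],"angular":[0,0,0],"jaw":0}]'
python3 -m creep '[{"translation":[0,0,0],"angular":[0,0,0],"jaw":0},{"translation":[0,0,0],"angular":[0,0,0],"jaw":0},{"translation":[0,0,0],"angular":[0,0,0],"jaw":0},{"translation":[0,0,0],"angular":[0,0,0],"jaw":0},{"translation":[0,0,0],"angular":[0,0,0],"jaw":0},{"translation":[0,0,0],"angular":[0,0,0],"jaw":0},{"translation":[0,0,-10],"angular":[0,0,0],"jaw":0},{"translation":[0,0,-60],"angular":[0,0,0],"jaw":0}]'
python3 -c "
from h import *
st();to(425,6,125,0)"
```

```text
t: 9.85
ee_pos: [486.4, 279.5, 35.2]
orientation: [-3.125, -0.313, -0.002]
ft_force: [0.6, -0.1, 0.3]
width: 61.3
grasp_force: 0.0
t: 10.85
ee_pos: [483.3, 277.8, 92.3]
orientation: [3.123, 0.313, -0.011]
ft_force: [1.0, -0.0, -4.2]
width: 25.9
grasp_force: 29.9
10.85 [483.3 277.8  92.3] yaw 0.2 z [-0.007 -0.004 -1.   ] F [ 1.  -0.  -4.2] w 25.9 g 29.9
to (425, 6, 125, 0) [-111.2  254.9  -31.3] [0.003 0.007 0.2  ]
```

```bash
python3 -m creep '[{"translation":[0,0,-25],"angular":[0,0,0],"jaw":0},{"translation":[-10,40,-31],"angular":[0,0,0.05],"jaw":0},{"translation":[-30,90,-31],"angular":[0,0,0.1],"jaw":0},{"translation":[-50,140,-31],"angular":[0,0,0.15],"jaw":0},{"translation":[-70,200,-31],"angular":[0,0,0.2],"jaw":0},{"translation":[-86,259,-31],"angular":[0,0,0.2],"jaw":0},{"translation":[-86,259,-31],"angular":[0,0,0.2],"jaw":0},{"translation":[-86,259,-31],"angular":[0,0,0.2],"jaw":0}]'
python3 - <<'E'
from h import *
st();to(450,6,76,0)
save('top','pics/t4.png')
for l in ("bar","file","fence_face"):print(ctrl.look_for('top',l)[:1])
save('scene','pics/s4.png')
E
```

```text
t: 11.85
ee_pos: [452.9, 8.1, 125.5]
orientation: [-3.141, 0.003, -0.0]
ft_force: [0.4, 1.2, -4.8]
width: 25.5
grasp_force: 29.9
11.85 [452.9   8.1 125.5] yaw -0.002 z [ 0.  0. -1.] F [ 0.4  1.2 -4.8] w 25.5 g 29.9
to (450, 6, 76, 0) [-2.9  2.1 49.5] [-0.    -0.    -0.002]
[{'rect': [283.4, 256.1, 364.7, 384.5], 'score': 0.34}]
[{'rect': [310.3, 260.1, 333.5, 384.1], 'score': 0.74}]
[{'rect': [282.7, 254.6, 364.8, 385.1], 'score': 0.62}]
```

View pics/s4.png

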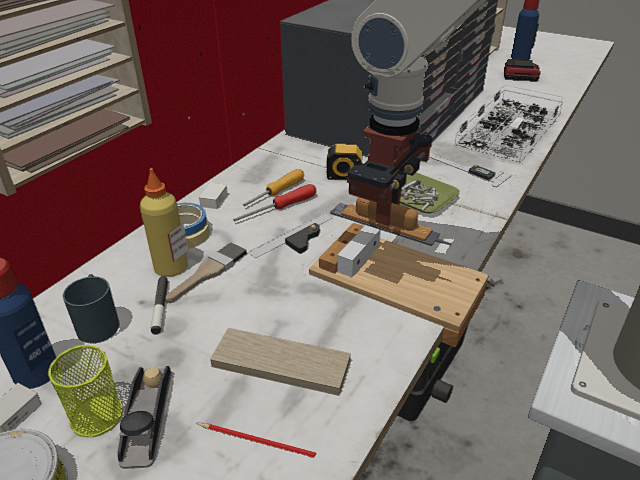

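The bar sits flush at about (358, 250), and the file is level in the jaws above it at (330–455, 205–245). The offcut is undisturbed. Next I lower the file to just above the edge and touch down in small steps.

```bash
python3 -m creep '[{"translation":[-2,2,20],"angular":[0,0,0],"jaw":0},{"translation":[-2,2,40],"angular":[0,0,0],"jaw":0},{"translation":[-2,2,49],"angular":[0,0,0],"jaw":0},{"translation":[-2,2,51],"angular":[0,0,0],"jaw":0},{"translation":[-2,2,52],"angular":[0,0,0],"jaw":0},{"translation":[-2,2,53],"angular":[0,0,0],"jaw":0},{"translation":[-2,2,53],"angular":[0,0,0],"jaw":0},{"translation":[-2,2,53],"angular":[0,0,0],"jaw":0}]'
```

```text
t: 13.1
ee_pos: [451.2, 6.3, 72.5]
orientation: [3.142, -0.0, 0.001]
ft_force: [0.6, 0.5, -3.8]
width: 25.8
grasp_force: 29.9
```

```bash
python3 -m creep '[{"translation":[0,0,1],"angular":[0,0,0],"jaw":0},{"translation":[0,0,2],"angular":[0,0,0],"jaw":0},{"translation":[0,0,3],"angular":[0,0,0],"jaw":0},{"translation":[0,0,3.5],"angular":[0,0,0],"jaw":0},{"translation":[0,0,3.5],"angular":[0,0,0],"jaw":0},{"translation":[0,0,3.5],"angular":[0,0,0],"jaw":0},{"translation":[0,0,3.5],"angular":[0,0,0],"jaw":0},{"translation":[0,0,3.5],"angular":[0,0,0],"jaw":0}]'
```

```text
t: 14.1
ee_pos: [450.7, 6.4, 69.3]
orientation: [-3.142, -0.0, 0.001]
ft_force: [-4.6, 1.4, 6.3]
width: 26.0
grasp_force: 30.0
```

```bash
python3 -m creep '[{"translation":[4,0,-0.7],"angular":[0,0,0],"jaw":0},{"translation":[12,0,-0.7],"angular":[0,0,0],"jaw":0},{"translation":[20,0,-0.7],"angular":[0,0,0],"jaw":0},{"translation":[28,0,-0.7],"angular":[0,0,0],"jaw":0},{"translation":[36,0,-0.7],"angular":[0,0,0],"jaw":0},{"translation":[42,0,-0.7],"angular":[0,0,0],"jaw":0},{"translation":[46,0,-0.7],"angular":[0,0,0],"jaw":0},{"translation":[46,0,-0.7],"angular":[0,0,0],"jaw":0}]'
```

```text
t: 15.1
ee_pos: [497.8, 6.3, 69.4]
orientation: [-3.142, 0.0, -0.001]
ft_force: [-0.7, -0.6, -5.1]
width: 26.2
grasp_force: 30.0
```

```bash
python3 -m creep '[{"translation":[0,0,0.5],"angular":[0,0,0],"jaw":0},{"translation":[0,0,1],"angular":[0,0,0],"jaw":0},{"translation":[0,0,1.5],"angular":[0,0,0],"jaw":0},{"translation":[0,0,2],"angular":[0,0,0],"jaw":0},{"translation":[0,0,2],"angular":[0,0,0],"jaw":0},{"translation":[0,0,2],"angular":[0,0,0],"jaw":0},{"translation":[0,0,2],"angular":[0,0,0],"jaw":0},{"translation":[0,0,2],"angular":[0,0,0],"jaw":0}]'
python3 - <<'E'
from h import *
im=save('scene','pics/s5.png');cv2.imwrite('pics/s5z.png',cv2.resize(im[180:300,300:480,::-1],None,fx=4,fy=4,interpolation=2))
E
```

```text
t: 16.1
ee_pos: [497.5, 6.3, 69.1]
orientation: [3.142, -0.0, 0.002]
ft_force: [-4.6, 0.3, 17.0]
width: 26.1
grasp_force: 30.0
```

View pics/s5z.png

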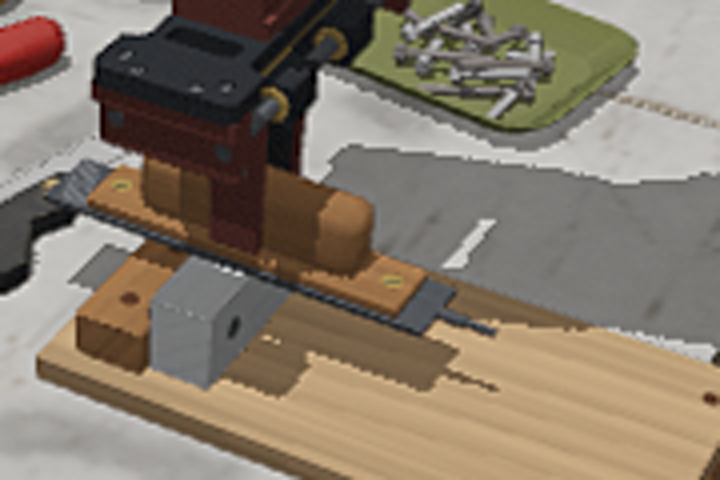

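The file lies level on the bar with the bar flush, but it's pressing too hard at about 20 N. I'll ease off and finish the stroke.

```bash
python3 -m creep '[{"translation":[0,0,-0.9],"angular":[0,0,0],"jaw":0},{"translation":[8,0,-1],"angular":[0,0,0],"jaw":0},{"translation":[16,0,-1],"angular":[0,0,0],"jaw":0},{"translation":[24,0,-1],"angular":[0,0,0],"jaw":0},{"translation":[32,0,-0.8],"angular":[0,0,0],"jaw":0},{"translation":[38,0,-0.6],"angular":[0,0,0],"jaw":0},{"translation":[42,0,-0.5],"angular":[0,0,0],"jaw":0},{"translation":[44,0,-0.5],"angular":[0,0,0],"jaw":0}]'
```

```text
t: 17.15
ee_pos: [541.2, 6.3, 67.7]
orientation: [-3.142, 0.0, 0.001]
ft_force: [-0.3, 0.2, -6.4]
width: 25.9
grasp_force: 30.0
```

```bash
python3 -m creep '[{"translation":[0.3,0,0.3],"angular":[0,0,0],"jaw":0},{"translation":[0.6,0,0.6],"angular":[0,0,0],"jaw":0},{"translation":[1,0,0.8],"angular":[0,0,0],"jaw":0},{"translation":[1,0,1],"angular":[0,0,0],"jaw":0},{"translation":[1,0,1],"angular":[0,0,0],"jaw":0},{"translation":[1,0,1],"angular":[0,0,0],"jaw":0},{"translation":[1,0,1],"angular":[0,0,0],"jaw":0},{"translation":[1,0,1],"angular":[0,0,0],"jaw":0}]'
python3 -c "
from h import *
st()"
```

```text
t: 18.15
ee_pos: [542.0, 6.3, 67.0]
orientation: [-3.142, 0.0, -0.0]
ft_force: [0.5, 0.0, -4.2]
width: 25.7
grasp_force: 30.0
18.15 [542.    6.3  67. ] yaw -0.0 z [ 0.  0. -1.] F [ 0.5  0.  -4.2] w 25.7 g 30.0
```

```bash
python3 -m creep '[{"translation":[0,0,0.4],"angular":[0,0,0],"jaw":0},{"translation":[0,0,0.8],"angular":[0,0,0],"jaw":0},{"translation":[0,0,1.2],"angular":[0,0,0],"jaw":0},{"translation":[0,0,1.6],"angular":[0,0,0],"jaw":0},{"translation":[0,0,1.6],"angular":[0,0,0],"jaw":0},{"translation":[0,0,1.6],"angular":[0,0,0],"jaw":0},{"translation":[0,0,1.6],"angular":[0,0,0],"jaw":0},{"translation":[0,0,1.6],"angular":[0,0,0],"jaw":0}]'
```

```text
t: 19.15
ee_pos: [542.0, 6.3, 65.4]
orientation: [-3.142, 0.0, -0.0]
ft_force: [0.4, 0.1, -4.8]
width: 25.8
grasp_force: 30.0
```

Run:
```python
from h import *
st()
im=save('scene','pics/s6.png');cv2.imwrite('pics/s6z.png',cv2.resize(im[180:300,300:480,::-1],None,fx=4,fy=4,interpolation=2))
```

```text
19.15 [542.    6.3  65.4] yaw -0.0 z [ 0.  0. -1.] F [ 0.4  0.1 -4.8] w 25.8 g 30.0
```

View pics/s6z.png

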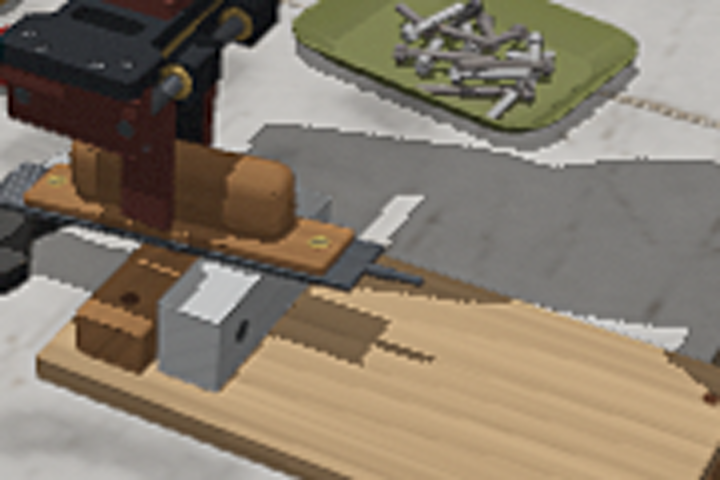

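The picture suggests the file has pitched toe-down, and the bar may have shifted slightly off the fence. I'll quantify both.

Run:
```python
from h import *
a,b,c=[cv2.imread(f"pics/{n}.png",0).astype(np.float32) for n in("s4","s5","s6")]
def sh(p,q,x0,y0,x1,y1):
    t=cv2.resize(p[y0:y1,x0:x1],None,fx=8,fy=8,interpolation=2);s=cv2.resize(q[y0-6:y1+6,x0-6:x1+6],None,fx=8,fy=8,interpolation=2)
    m=cv2.matchTemplate(s,t,cv2.TM_CCOEFF_NORMED);_,v,_,l=cv2.minMaxLoc(m);return (l[0]/8-6,l[1]/8-6,round(v,2))
for n,p,q in(("4-5",a,b),("5-6",b,c)):
    print(n,"bar",sh(p,q,334,252,364,282),"hook",sh(p,q,305,262,335,285))
p=lambda P:np.array(proj("scene",P))
print("px per mm x",(p([488,60,35])-p([478,60,35]))/10,"bar near bottom left",p([488.6,61,15]),p([488.6,61,55]),p([518.6,61,55]))
g=np.hstack([cv2.resize(cv2.imread(f"pics/{n}.png")[215:285,310:385],None,fx=5,fy=5,interpolation=2) for n in("s4","s6")])
cv2.imwrite("pics/cmp.png",g)
```

```text
4-5 bar (-0.125, 0.125, 0.69) hook (0.0, 0.0, 1.0)
5-6 bar (1.75, 0.625, 0.62) hook (0.0, 0.0, 1.0)
px per mm x [-0.50723481 -0.18727295] bar near bottom left [352.26500341 277.90191765] [352.87630645 260.09768731] [337.741404   254.62200173]
```

View pics/cmp.png

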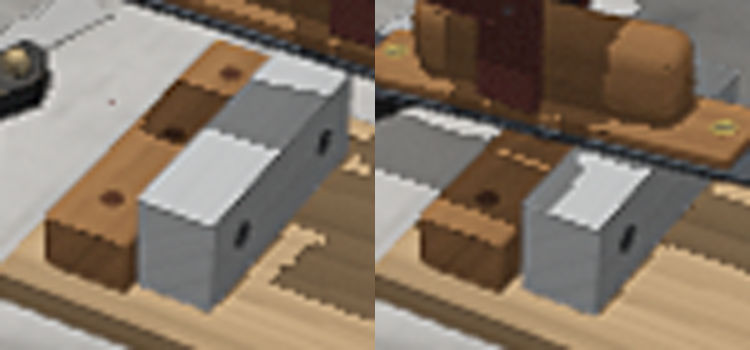

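Run:
```python
from h import *
T={"s4":(452.9,8.1,125.5),"s5":(497.5,6.3,69.1),"s6":(542,6.3,65.4)}
for n,t in T.items():
    t=np.array(t)
    for pit in(-.1,0,.1,.2):  # toe-down positive about grasp point
        def P(x,z): # file coords -> world
            v=np.array([x+4,z-34]);c,s=np.cos(pit),np.sin(pit);return t+[c*v[0]+s*v[1],18,18.7-s*v[0]+c*v[1]]
        print(n,pit,"heel",np.round(proj("scene",P(-95,0)),1),"toe",np.round(proj("scene",P(95,0)),1))
g=cv2.resize(cv2.imread("pics/s6.png")[190:290,265:425],None,fx=5,fy=5,interpolation=2);cv2.imwrite("pics/s6w.png",g)
```

```text
s4 -0.1 heel [430.4 250.3] toe [330.1 208.1]
s4 0 heel [433.2 246.7] toe [331.5 213.3]
s4 0.1 heel [435.6 242.6] toe [333.4 218.5]
s4 0.2 heel [437.4 238.2] toe [335.7 223.7]
s5 -0.1 heel [403.  267.8] toe [309.6 226.5]
s5 0 heel [405.5 264.5] toe [311.  231.4]
s5 0.1 heel [407.5 260.8] toe [312.8 236.3]
s5 0.2 heel [409.1 256.7] toe [315.1 241.1]
s6 -0.1 heel [379.6 261.2] toe [289.5 221.2]
s6 0 heel [381.9 257.9] toe [291. 226.]
s6 0.1 heel [383.7 254.2] toe [292.9 230.8]
s6 0.2 heel [385.1 250.2] toe [295.2 235.5]
```

View pics/s6w.png

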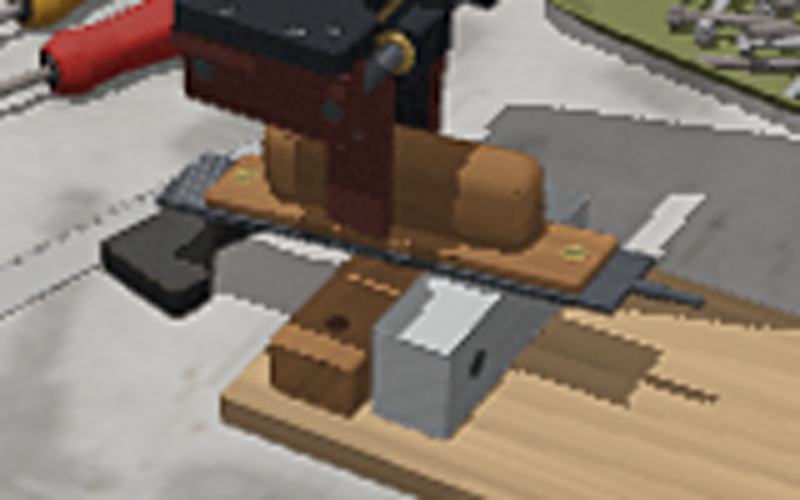

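The file slid in the jaws and pitched about 0.12 rad after that 20 N press, and the bar crept about 3.5 mm off the fence. I'll lay the file back on the offcut, reseat the bar with the open fingers, regrip the file, and then stroke lightly over a shorter travel.

```bash
python3 -m creep '[{"translation":[0,0,-15],"angular":[0,0,0],"jaw":0},{"translation":[0,0,-40],"angular":[0,0,0],"jaw":0},{"translation":[-10,-60,-50],"angular":[0,0.1,-0.05],"jaw":0},{"translation":[-20,-120,-50],"angular":[0,0.12,-0.1],"jaw":0},{"translation":[-30,-180,-50],"angular":[0,0.12,-0.2],"jaw":0},{"translation":[-40,-235,-50],"angular":[0,0.12,-0.24],"jaw":0},{"translation":[-47,-272,-40],"angular":[0,0.12,-0.24],"jaw":0},{"translation":[-47,-272,-20],"angular":[0,0.12,-0.24],"jaw":0}]'
python3 - <<'E'
from h import *
o=ctrl.get_obs();st();A=R.from_rotvec(o["orientation"])
for z in(40,34):print(A.inv().apply(np.array([495,278,z])-o["ee_pos"]).round(1))
E
```

```text
t: 20.2
ee_pos: [495.7, 281.8, 87.1]
orientation: [-3.11, -0.381, -0.194]
ft_force: [-0.1, -0.8, -4.9]
width: 26.0
grasp_force: 30.0
20.2 [495.7 281.8  87.1] yaw 0.244 z [ 0.122  0.017 -0.992] F [-0.1 -0.8 -4.9] w 26.0 g 30.0
[-7.3  2.9 46.6]
[-8.1  2.9 52.6]
```

```bash
python3 -m creep '[{"translation":[-4,3,25],"angular":[0,0,0],"jaw":0},{"translation":[-7,3,40],"angular":[0,0,0],"jaw":0},{"translation":[-8,3,48],"angular":[0,0,0],"jaw":0},{"translation":[-8,3,51],"angular":[0,0,0],"jaw":0},{"translation":[-8,3,53],"angular":[0,0,0],"jaw":0},{"translation":[-8,3,54],"angular":[0,0,0],"jaw":0},{"translation":[-8,3,54.5],"angular":[0,0,0],"jaw":0},{"translation":[-8,3,54.5],"angular":[0,0,0],"jaw":0}]'
```

```text
t: 21.2
ee_pos: [495.0, 274.5, 31.8]
orientation: [-3.113, -0.375, -0.19]
ft_force: [-3.0, -1.4, 6.9]
width: 26.3
grasp_force: 30.0
```

```bash
python3 -m creep '[{"translation":[0,0,0],"angular":[0,0,0],"jaw":1},{"translation":[0,0,0],"angular":[0,0,0],"jaw":1},{"translation":[0,0,0],"angular":[0,0,0],"jaw":1},{"translation":[0,0,-30],"angular":[0,0,0],"jaw":1},{"translation":[0,0,-80],"angular":[0,-0.06,0],"jaw":1},{"translation":[-20,60,-95],"angular":[0,-0.12,0.1],"jaw":1},{"translation":[-40,120,-95],"angular":[0,-0.12,0.24],"jaw":0.7},{"translation":[-60,180,-95],"angular":[0,-0.12,0.24],"jaw":0.7}]'
python3 -c "
from h import *
st();to(452,6,125,0);to(452,6,31,0)"
```

```text
t: 22.2
ee_pos: [468.6, 86.2, 120.7]
orientation: [-3.141, 0.001, -0.002]
ft_force: [1.0, -1.1, -0.6]
width: 69.0
grasp_force: 0.0
22.2 [468.6  86.2 120.7] yaw -0.001 z [ 0.002  0.    -1.   ] F [ 1.  -1.1 -0.6] w 69.0 g 0.0
to (452, 6, 125, 0) [-16.5  80.3  -4.4] [-0.    -0.002 -0.001]
to (452, 6, 31, 0) [-16.6  80.3  89.6] [-0.    -0.002 -0.001]
```

```bash
python3 -m creep '[{"translation":[-16,55,10],"angular":[0,0,0],"jaw":0.7},{"translation":[-20,80,30],"angular":[0,0,0],"jaw":0.7},{"translation":[-20,80,75],"angular":[0,0,0],"jaw":0.7},{"translation":[-20,80,90],"angular":[0,0,0],"jaw":0.7},{"translation":[-16,80,90],"angular":[0,0,0],"jaw":0.7},{"translation":[-10,80,90],"angular":[0,0,0],"jaw":0.7},{"translation":[-3,80,90],"angular":[0,0,0],"jaw":0.7},{"translation":[2,80,90],"angular":[0,0,0],"jaw":0.7}]'
python3 -m creep '[{"translation":[2,0,0],"angular":[0,0,0],"jaw":0.7},{"translation":[4,0,0],"angular":[0,0,0],"jaw":0.7},{"translation":[6,0,0],"angular":[0,0,0],"jaw":0.7},{"translation":[8,0,0],"angular":[0,0,0],"jaw":0.7},{"translation":[9,0,0],"angular":[0,0,0],"jaw":0.7},{"translation":[10,0,0],"angular":[0,0,0],"jaw":0.7},{"translation":[11,0,0],"angular":[0,0,0],"jaw":0.7},{"translation":[11,0,0],"angular":[0,0,0],"jaw":0.7}]'
```

```text
t: 23.2
ee_pos: [471.7, 7.9, 31.1]
orientation: [3.142, 0.0, 0.003]
ft_force: [-0.2, 0.7, 0.0]
width: 61.7
grasp_force: 0.0
t: 24.2
ee_pos: [478.7, 7.8, 30.0]
orientation: [3.142, -0.0, -0.008]
ft_force: [-8.2, -0.2, 5.9]
width: 61.5
grasp_force: 4.2
```

```bash
python3 -m creep '[{"translation":[-15,0,0],"angular":[0,0,0],"jaw":0.7},{"translation":[-40,0,0],"angular":[0,0,0],"jaw":0.7},{"translation":[-40,0,-50],"angular":[0,0,0],"jaw":0.7},{"translation":[-40,-10,-100],"angular":[0,0,-0.1],"jaw":1},{"translation":[-35,-70,-120],"angular":[0,0,-0.24],"jaw":1},{"translation":[-20,-130,-125],"angular":[0,0,-0.24],"jaw":1},{"translation":[-5,-190,-125],"angular":[0,0,-0.24],"jaw":1},{"translation":[8,-250,-125],"angular":[0,0,-0.24],"jaw":1}]'
python3 - <<'E'
from h import *
st();save('wrist','pics/w2.png')
print(ctrl.look_for('wrist','file')[:1],ctrl.look_for('wrist','rest_board')[:1])
save('top','pics/t6.png');print(ctrl.look_for('top','bar')[:1],ctrl.look_for('top','file')[:1])
E
```

```text
t: 25.2
ee_pos: [489.8, 260.0, 155.7]
orientation: [-3.118, -0.376, -0.003]
ft_force: [0.1, -0.4, 0.2]
width: 87.9
grasp_force: 0.0
25.2 [489.8 260.  155.7] yaw 0.24 z [ 0.002  0.001 -1.   ] F [ 0.1 -0.4  0.2] w 87.9 g 0.0
[{'rect': [283.4, 102.6, 331.2, 348.6], 'score': 0.86}] [{'rect': [255.9, 95.5, 349.8, 324.8], 'score': 0.92}]
[{'rect': [292.1, 279.7, 351.3, 297.4], 'score': 0.97}] [{'rect': [162.9, 248.1, 203.0, 360.3], 'score': 0.85}]
```

View pics/w2.png

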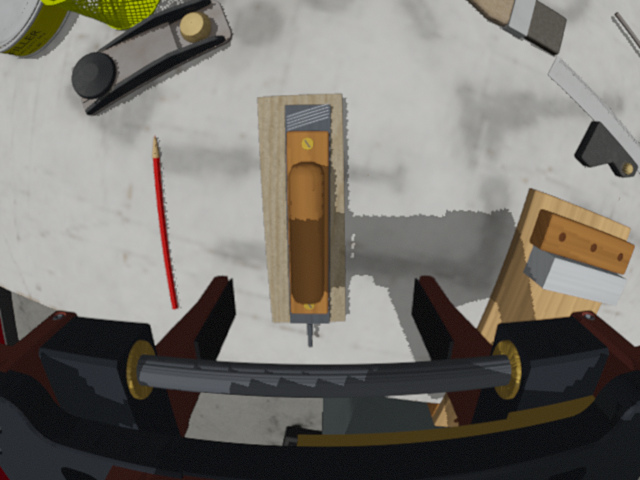

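The file lies flat on the offcut again (toe at about (307, 106), heel at about (310, 322)), and the bar is against the fence. That uses up the picture budget.

Run:
```python
from h import *
a,b=at("wrist",(307.5,106),23),at("wrist",(309.5,322),23);d=a-b;y=np.arctan2(d[1],d[0]);print("yaw",y,np.linalg.norm(d),a,(a+b)/2)
u=np.array([np.cos(y),np.sin(y),0])
p=a-99*u;print(p);to(p[0],p[1],32.5,y)
q=[at("wrist",x,19) for x in [(258,98),(342,94),(278,324),(345,321)]];q=np.array(q);print(np.mean(q,0));d=q[0]-q[2]+q[1]-q[3];print(np.arctan2(d[1],d[0]))
```

```text
yaw 0.2382299012141725 186.8779548261378 [579.  292.7  23. ] [488.2  270.65  23.  ]
[482.79603621 269.33769381  23.        ]
to (np.float64(482.79603620594935), np.float64(269.3376938143302), 32.5, np.float64(0.2382299012141725)) [ -2.6 -13.6 122.4] [0.    0.001 0.001]
[490.4 273.7  19. ]
0.27754004310259933
```

```bash
python3 -m creep '[{"translation":[-2,-13.5,40],"angular":[0,0,0],"jaw":1},{"translation":[-2,-13.5,80],"angular":[0,0,0],"jaw":1},{"translation":[-2,-13.5,110],"angular":[0,0,0],"jaw":1},{"translation":[-2,-13.5,122],"angular":[0,0,0],"jaw":1},{"translation":[-2,-13.5,122],"angular":[0,0,0],"jaw":0.3},{"translation":[-2,-13.5,122],"angular":[0,0,0],"jaw":0},{"translation":[-2,-13.5,122],"angular":[0,0,0],"jaw":0},{"translation":[-2,-13.5,122],"angular":[0,0,0],"jaw":0}]'
python3 -m creep '[{"translation":[0,0,0],"angular":[0,0,0],"jaw":0},{"translation":[0,0,0],"angular":[0,0,0],"jaw":0},{"translation":[0,0,0],"angular":[0,0,0],"jaw":0},{"translation":[0,0,0],"angular":[0,0,0],"jaw":0},{"translation":[0,0,0],"angular":[0,0,0],"jaw":0},{"translation":[0,0,-15],"angular":[0,0,0],"jaw":0},{"translation":[0,0,-50],"angular":[0,0,0],"jaw":0},{"translation":[0,0,-80],"angular":[0,0,0],"jaw":0}]'
python3 -c "
from h import *
st();to(470,6,110,0)"
```

```text
t: 26.5
ee_pos: [484.7, 270.6, 34.1]
orientation: [-3.119, -0.376, -0.002]
ft_force: [-0.9, 0.6, -0.4]
width: 51.3
grasp_force: 0.0
t: 27.5
ee_pos: [483.8, 270.2, 114.4]
orientation: [3.119, 0.375, -0.001]
ft_force: [1.0, -0.1, -4.8]
width: 26.0
grasp_force: 30.0
27.5 [483.8 270.2 114.4] yaw 0.239 z [-0.001 -0.    -1.   ] F [ 1.  -0.1 -4.8] w 26.0 g 30.0
to (470, 6, 110, 0) [-76.1 253.4   4.5] [0.    0.001 0.239]
```

```bash
python3 -m creep '[{"translation":[-15,50,0],"angular":[0,0,0.06],"jaw":0},{"translation":[-30,105,0],"angular":[0,0,0.12],"jaw":0},{"translation":[-48,160,0],"angular":[0,0,0.2],"jaw":0},{"translation":[-64,215,4],"angular":[0,0,0.239],"jaw":0},{"translation":[-80,252,10],"angular":[0,0,0.239],"jaw":0},{"translation":[-80,252,30],"angular":[0,0,0.239],"jaw":0},{"translation":[-80,252,41],"angular":[0,0,0.239],"jaw":0},{"translation":[-80,252,41],"angular":[0,0,0.239],"jaw":0}]'
python3 -m creep '[{"translation":[0,0,0.5],"angular":[0,0,0],"jaw":0},{"translation":[0,0,1],"angular":[0,0,0],"jaw":0},{"translation":[0,0,1.5],"angular":[0,0,0],"jaw":0},{"translation":[0,0,2],"angular":[0,0,0],"jaw":0},{"translation":[0,0,2.4],"angular":[0,0,0],"jaw":0},{"translation":[0,0,2.8],"angular":[0,0,0],"jaw":0},{"translation":[0,0,3],"angular":[0,0,0],"jaw":0},{"translation":[0,0,3],"angular":[0,0,0],"jaw":0}]'
```

```text
t: 28.5
ee_pos: [465.8, 6.9, 71.8]
orientation: [-3.141, -0.002, 0.003]
ft_force: [0.1, -1.0, -5.2]
width: 25.9
grasp_force: 30.0
t: 29.5
ee_pos: [466.4, 6.6, 69.3]
orientation: [-3.142, -0.001, 0.0]
ft_force: [-0.4, -1.4, -4.2]
width: 25.9
grasp_force: 30.0
```

```bash
python3 -m creep '[{"translation":[0,0,0.3],"angular":[0,0,0],"jaw":0},{"translation":[0,0,0.6],"angular":[0,0,0],"jaw":0},{"translation":[0,0,0.8],"angular":[0,0,0],"jaw":0},{"translation":[0,0,0.8],"angular":[0,0,0],"jaw":0},{"translation":[0,0,0.8],"angular":[0,0,0],"jaw":0},{"translation":[0,0,0.8],"angular":[0,0,0],"jaw":0},{"translation":[0,0,0.8],"angular":[0,0,0],"jaw":0},{"translation":[0,0,0.8],"angular":[0,0,0],"jaw":0}]'
```

```text
t: 30.5
ee_pos: [466.3, 6.6, 69.1]
orientation: [3.142, 0.001, 0.0]
ft_force: [-4.2, -0.0, 8.1]
width: 26.0
grasp_force: 30.0
```

```bash
python3 -m creep '[{"translation":[4,0,-0.4],"angular":[0,0,0],"jaw":0},{"translation":[14,0,-0.4],"angular":[0,0,0],"jaw":0},{"translation":[26,0,-0.4],"angular":[0,0,0],"jaw":0},{"translation":[38,0,-0.4],"angular":[0,0,0],"jaw":0},{"translation":[50,0,-0.3],"angular":[0,0,0],"jaw":0},{"translation":[60,0,-0.2],"angular":[0,0,0],"jaw":0},{"translation":[67,0,-0.1],"angular":[0,0,0],"jaw":0},{"translation":[69,0,0],"angular":[0,0,0],"jaw":0}]'
```

```text
t: 31.5
ee_pos: [535.9, 6.7, 68.2]
orientation: [-3.142, -0.001, -0.0]
ft_force: [-1.3, 0.5, -4.4]
width: 26.0
grasp_force: 30.0
```

```bash
python3 -m creep '[{"translation":[0.5,0,0.2],"angular":[0,0,0],"jaw":0},{"translation":[1,0,0.4],"angular":[0,0,0],"jaw":0},{"translation":[1.5,0,0.6],"angular":[0,0,0],"jaw":0},{"translation":[2,0,0.8],"angular":[0,0,0],"jaw":0},{"translation":[2.5,0,1],"angular":[0,0,0],"jaw":0},{"translation":[3,0,1.2],"angular":[0,0,0],"jaw":0},{"translation":[3.5,0,1.4],"angular":[0,0,0],"jaw":0},{"translation":[4,0,1.5],"angular":[0,0,0],"jaw":0}]'
python3 - <<'E'
from h import *
st();save('scene','pics/s8.png')
a=cv2.imread("pics/s4.png",0).astype(np.float32);c=cv2.imread("pics/s8.png",0).astype(np.float32)
def sh(p,q,x0,y0,x1,y1):
    t=cv2.resize(p[y0:y1,x0:x1],None,fx=8,fy=8,interpolation=2);s=cv2.resize(q[y0-6:y1+6,x0-6:x1+6],None,fx=8,fy=8,interpolation=2)
    m=cv2.matchTemplate(s,t,cv2.TM_CCOEFF_NORMED);_,v,_,l=cv2.minMaxLoc(m);return (l[0]/8-6,l[1]/8-6,round(v,2))
print(sh(a,c,336,258,358,280),sh(a,c,350,262,362,280))
E
```

```text
t: 32.5
ee_pos: [538.7, 6.6, 67.3]
orientation: [-3.142, -0.001, 0.002]
ft_force: [-4.5, -0.8, 4.6]
width: 25.7
grasp_force: 30.0
32.5 [538.7   6.6  67.3] yaw 0.001 z [-0.001  0.    -1.   ] F [-4.5 -0.8  4.6] w 25.7 g 30.0
(0.125, -0.125, 0.97) (0.25, -0.125, 0.99)
```

```bash
python3 -m creep '[{"translation":[1,0,-6],"angular":[0,0,0],"jaw":0},{"translation":[1,0,-16],"angular":[0,0,0],"jaw":0},{"translation":[1,0,-22],"angular":[0,0,0],"jaw":0},{"translation":[-35,0,-22],"angular":[0,0,0],"jaw":0},{"translation":[-73,0,-22],"angular":[0,0,0],"jaw":0},{"translation":[-73,0,-12],"angular":[0,0,0],"jaw":0},{"translation":[-73,0,-5],"angular":[0,0,0],"jaw":0},{"translation":[-73,0,-5],"angular":[0,0,0],"jaw":0}]'
python3 -m creep '[{"translation":[0,0,0.5],"angular":[0,0,0],"jaw":0},{"translation":[0,0,1],"angular":[0,0,0],"jaw":0},{"translation":[0,0,1.5],"angular":[0,0,0],"jaw":0},{"translation":[0,0,1.9],"angular":[0,0,0],"jaw":0},{"translation":[0,0,2.3],"angular":[0,0,0],"jaw":0},{"translation":[0,0,2.5],"angular":[0,0,0],"jaw":0},{"translation":[0,0,2.5],"angular":[0,0,0],"jaw":0},{"translation":[0,0,2.5],"angular":[0,0,0],"jaw":0}]'
```

```text
t: 33.55
ee_pos: [467.4, 6.6, 71.6]
orientation: [3.142, 0.001, 0.0]
ft_force: [-0.4, 0.4, -4.8]
width: 26.0
grasp_force: 30.0
t: 34.55
ee_pos: [466.4, 6.6, 69.5]
orientation: [3.142, 0.001, -0.0]
ft_force: [0.5, 0.6, -4.6]
width: 25.8
grasp_force: 30.0
```

```bash
python3 -m creep '[{"translation":[0,0,0.3],"angular":[0,0,0],"jaw":0},{"translation":[0,0,0.6],"angular":[0,0,0],"jaw":0},{"translation":[0,0,0.9],"angular":[0,0,0],"jaw":0},{"translation":[0,0,1],"angular":[0,0,0],"jaw":0},{"translation":[0,0,1],"angular":[0,0,0],"jaw":0},{"translation":[0,0,1],"angular":[0,0,0],"jaw":0},{"translation":[0,0,1],"angular":[0,0,0],"jaw":0},{"translation":[0,0,1],"angular":[0,0,0],"jaw":0}]'
```

```text
t: 35.55
ee_pos: [466.6, 6.6, 68.6]
orientation: [-3.142, -0.001, -0.001]
ft_force: [-0.8, 0.3, 0.5]
width: 25.9
grasp_force: 30.0
```

```bash
python3 -m creep '[{"translation":[8,0,0],"angular":[0,0,0],"jaw":0},{"translation":[20,0,0],"angular":[0,0,0],"jaw":0},{"translation":[32,0,0.1],"angular":[0,0,0],"jaw":0},{"translation":[44,0,0.3],"angular":[0,0,0],"jaw":0},{"translation":[56,0,0.6],"angular":[0,0,0],"jaw":0},{"translation":[65,0,0.9],"angular":[0,0,0],"jaw":0},{"translation":[70,0,1.1],"angular":[0,0,0],"jaw":0},{"translation":[72,0,1.3],"angular":[0,0,0],"jaw":0}]'
```

```text
t: 36.55
ee_pos: [535.8, 6.6, 67.0]
orientation: [-3.142, -0.001, 0.01]
ft_force: [-9.1, 0.4, 6.2]
width: 26.1
grasp_force: 30.0
```

```bash
python3 -m creep '[{"translation":[3,0,0],"angular":[0,0,0],"jaw":0},{"translation":[4,0,-6],"angular":[0,0,0],"jaw":0},{"translation":[4,0,-16],"angular":[0,0,0],"jaw":0},{"translation":[4,0,-22],"angular":[0,0,0],"jaw":0},{"translation":[-35,0,-22],"angular":[0,0,0],"jaw":0},{"translation":[-72,0,-20],"angular":[0,0,0],"jaw":0},{"translation":[-72,0,-8],"angular":[0,0,0],"jaw":0},{"translation":[-72,0,-4],"angular":[0,0,0],"jaw":0}]'
python3 -m creep '[{"translation":[0,0,0.8],"angular":[0,0,0],"jaw":0},{"translation":[0,0,1.4],"angular":[0,0,0],"jaw":0},{"translation":[0,0,1.9],"angular":[0,0,0],"jaw":0},{"translation":[0,0,2.2],"angular":[0,0,0],"jaw":0},{"translation":[0,0,2.4],"angular":[0,0,0],"jaw":0},{"translation":[0,0,2.6],"angular":[0,0,0],"jaw":0},{"translation":[0,0,2.6],"angular":[0,0,0],"jaw":0},{"translation":[0,0,2.6],"angular":[0,0,0],"jaw":0}]'
```

```text
t: 37.55
ee_pos: [467.3, 6.6, 71.1]
orientation: [3.142, 0.001, 0.002]
ft_force: [-0.0, 0.2, -4.6]
width: 25.8
grasp_force: 30.0
t: 38.55
ee_pos: [466.4, 6.6, 68.6]
orientation: [-3.142, -0.001, -0.0]
ft_force: [0.6, -0.4, -4.1]
width: 25.8
grasp_force: 30.0
```

```bash
python3 -m creep '[{"translation":[0,0,0.3],"angular":[0,0,0],"jaw":0},{"translation":[0,0,0.6],"angular":[0,0,0],"jaw":0},{"translation":[0,0,0.8],"angular":[0,0,0],"jaw":0},{"translation":[0,0,0.9],"angular":[0,0,0],"jaw":0},{"translation":[0,0,0.9],"angular":[0,0,0],"jaw":0},{"translation":[0,0,0.9],"angular":[0,0,0],"jaw":0},{"translation":[0,0,0.9],"angular":[0,0,0],"jaw":0},{"translation":[0,0,0.9],"angular":[0,0,0],"jaw":0}]'
python3 - <<'E'
from h import *
save('scene','pics/s9.png')
a=cv2.imread("pics/s4.png",0).astype(np.float32);c=cv2.imread("pics/s9.png",0).astype(np.float32)
def sh(p,q,x0,y0,x1,y1):
    t=cv2.resize(p[y0:y1,x0:x1],None,fx=8,fy=8,interpolation=2);s=cv2.resize(q[y0-6:y1+6,x0-6:x1+6],None,fx=8,fy=8,interpolation=2)
    m=cv2.matchTemplate(s,t,cv2.TM_CCOEFF_NORMED);_,v,_,l=cv2.minMaxLoc(m);return (l[0]/8-6,l[1]/8-6,round(v,2))
print(sh(a,c,336,258,358,280),sh(a,c,350,262,362,280))
E
```

```text
t: 39.55
ee_pos: [466.7, 6.6, 67.9]
orientation: [3.142, 0.001, 0.001]
ft_force: [-2.0, 0.1, 5.6]
width: 25.8
grasp_force: 30.0
(0.0, 0.0, 0.91) (0.0, 0.5, 0.77)
```

```bash
python3 -m creep '[{"translation":[8,0,-0.3],"angular":[0,0,0],"jaw":0},{"translation":[20,0,-0.3],"angular":[0,0,0],"jaw":0},{"translation":[32,0,-0.2],"angular":[0,0,0],"jaw":0},{"translation":[44,0,0],"angular":[0,0,0],"jaw":0},{"translation":[56,0,0.3],"angular":[0,0,0],"jaw":0},{"translation":[66,0,0.6],"angular":[0,0,0],"jaw":0},{"translation":[72,0,0.9],"angular":[0,0,0],"jaw":0},{"translation":[74,0,1],"angular":[0,0,0],"jaw":0}]'
```

```text
t: 40.6
ee_pos: [538.5, 6.7, 66.4]
orientation: [-3.142, -0.001, 0.008]
ft_force: [-8.9, -0.1, 5.6]
width: 26.0
grasp_force: 30.0
```

```bash
python3 -m creep '[{"translation":[2,0,0],"angular":[0,0,0],"jaw":0},{"translation":[3,0,0],"angular":[0,0,0],"jaw":0},{"translation":[4,0,-7],"angular":[0,0,0],"jaw":0},{"translation":[4,0,-18],"angular":[0,0,0],"jaw":0},{"translation":[4,0,-45],"angular":[0,0,0],"jaw":0},{"translation":[-5,-50,-50],"angular":[0,0,-0.06],"jaw":0},{"translation":[-15,-105,-50],"angular":[0,0,-0.13],"jaw":0},{"translation":[-27,-160,-50],"angular":[0,0,-0.2],"jaw":0}]'
python3 - <<'E'
from h import *
st();to(488,273,50,.25);to(488,273,34,.25)
save('top','pics/t9.png')
for l in("bar","file","rest_board"):print(l,ctrl.look_for('top',l)[:1])
E
```

```text
t: 41.6
ee_pos: [513.8, 168.2, 117.9]
orientation: [-3.125, -0.317, -0.004]
ft_force: [0.6, 1.0, -4.6]
width: 26.0
grasp_force: 30.0
41.6 [513.8 168.2 117.9] yaw 0.202 z [ 0.002  0.001 -1.   ] F [ 0.6  1.  -4.6] w 26.0 g 30.0
to (488, 273, 50, 0.25) [  -4.4 -107.8   67.9] [-0.    -0.003 -0.048]
to (488, 273, 34, 0.25) [  -4.5 -107.8   83.9] [-0.    -0.003 -0.048]
bar []
file [{'rect': [224.5, 232.7, 249.8, 335.1], 'score': 0.57}]
rest_board [{'rect': [167.0, 305.5, 199.9, 321.6], 'score': 0.77}]
```

```bash
python3 -m creep '[{"translation":[-3,-55,0],"angular":[0,0,-0.03],"jaw":0},{"translation":[-4.5,-107,20],"angular":[0,0,-0.048],"jaw":0},{"translation":[-4.5,-107,50],"angular":[0,0,-0.048],"jaw":0},{"translation":[-4.5,-107,70],"angular":[0,0,-0.048],"jaw":0},{"translation":[-4.5,-107,80],"angular":[0,0,-0.048],"jaw":0},{"translation":[-4.5,-107,83],"angular":[0,0,-0.048],"jaw":0},{"translation":[-4.5,-107,84],"angular":[0,0,-0.048],"jaw":0},{"translation":[-4.5,-107,84],"angular":[0,0,-0.048],"jaw":0}]'
```

```text
t: 42.8
ee_pos: [488.1, 270.6, 33.4]
orientation: [-3.117, -0.389, -0.002]
ft_force: [0.5, -0.1, -4.5]
width: 26.1
grasp_force: 30.0
```

```bash
python3 -m creep '[{"translation":[0,0,0.5],"angular":[0,0,0],"jaw":0},{"translation":[0,0,1],"angular":[0,0,0],"jaw":0},{"translation":[0,0,1.5],"angular":[0,0,0],"jaw":0},{"translation":[0,0,1.5],"angular":[0,0,0],"jaw":1},{"translation":[0,0,1.5],"angular":[0,0,0],"jaw":1},{"translation":[0,0,1.5],"angular":[0,0,0],"jaw":1},{"translation":[0,0,1.5],"angular":[0,0,0],"jaw":1},{"translation":[0,0,-50],"angular":[0,0,0],"jaw":1}]'
python3 -m creep '[{"translation":[0,0,-40],"angular":[0,0,0],"jaw":1},{"translation":[-20,40,-75],"angular":[0,0,0],"jaw":1},{"translation":[-40,90,-75],"angular":[0,0,0],"jaw":1},{"translation":[-60,130,-75],"angular":[0,0,0],"jaw":1},{"translation":[-60,130,-75],"angular":[0,0,0],"jaw":1},{"translation":[-60,130,-75],"angular":[0,0,0],"jaw":1},{"translation":[-60,130,-75],"angular":[0,0,0],"jaw":1},{"translation":[-60,130,-75],"angular":[0,0,0],"jaw":1}]'
python3 - <<'E'
from h import *
st();save('top','pics/t10.png');save('scene','pics/s10.png')
for l in("bar","file","rest_board"):print(l,ctrl.look_for('top',l)[:1])
for l in("bar","file","rest_board"):print(l,ctrl.look_for('scene',l)[:1])
a=cv2.imread("pics/s4.png",0).astype(np.float32);c=cv2.imread("pics/s10.png",0).astype(np.float32);d=cv2.imread("pics/scene.png",0).astype(np.float32)
def sh(p,q,x0,y0,x1,y1):
    t=cv2.resize(p[y0:y1,x0:x1],None,fx=8,fy=8,interpolation=2);s=cv2.resize(q[y0-6:y1+6,x0-6:x1+6],None,fx=8,fy=8,interpolation=2)
    m=cv2.matchTemplate(s,t,cv2.TM_CCOEFF_NORMED);_,v,_,l=cv2.minMaxLoc(m);return (l[0]/8-6,l[1]/8-6,round(v,2))
print("bar",sh(a,c,336,258,358,280),"file",sh(d,c,215,325,345,375))
E
```

```text
t: 43.8
ee_pos: [485.0, 269.2, 80.0]
orientation: [3.115, 0.389, -0.012]
ft_force: [0.4, 0.6, 0.8]
width: 72.4
grasp_force: 0.0
t: 44.8
ee_pos: [461.6, 130.7, 157.5]
orientation: [-3.117, -0.392, -0.0]
ft_force: [0.1, -0.6, 0.6]
width: 87.9
grasp_force: 0.0
44.8 [461.6 130.7 157.5] yaw 0.25 z [ 0.  0. -1.] F [ 0.1 -0.6  0.6] w 87.9 g 0.0
bar [{'rect': [292.2, 281.3, 352.2, 296.2], 'score': 0.73}]
file [{'rect': [163.7, 250.6, 198.1, 359.4], 'score': 0.77}]
rest_board [{'rect': [149.8, 241.7, 190.5, 284.8], 'score': 0.86}]
bar [{'rect': [337.9, 225.2, 380.2, 277.0], 'score': 0.89}]
file [{'rect': [226.0, 323.6, 367.0, 378.3], 'score': 0.76}]
rest_board [{'rect': [212.7, 329.7, 350.4, 396.3], 'score': 0.95}]
bar (-0.125, 0.125, 0.86) file (6.0, -2.75, 0.8)
```

```bash
python3 -c "
from h import *
for p in [(172.7,250.6)]:pass
print(at('top',(180.9,303),23));print(ctrl.close_job())"
```

```text
[478.9 270.1  23. ]
the job is handed in; nothing more can be done
None
```

I handed the job in at about 45 s and got no verdict back. By my measurements, the bar is flush on the fence, three light push strokes were made with the file lifted clear after each, and the file is back on its offcut. An earlier try at the first stroke slipped the file and drew the bar about 3.5 mm off the fence, so I reseated the bar and regripped the file before redoing it. I didn't check the tray, brush and square at the end.

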